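# Get the creamer out from behind the condiments

### The job

The steel creamer stands at the back of the wooden condiment stand, behind the sand timer, the small tin and the red-capped jar. First set these three upright on the pale side board, then lift the creamer out and stand it in the middle of the white plate, and only then put the three back on the stand, each on the very cork spot it came from. Keep everything upright, and do not shift the flowered cup or the plastic tub.

Things in the scene. Friction and masses are not known exactly. Their poses are not given: they have to be found in the camera images.
- sand_timer: Wooden sand timer, 108 mm tall: two round discs 56 mm across (the lower z 0 to 11 mm, the upper z 97 to 108 mm) joined by three posts. Loose, 0.11 kg. Origin at the centre of its underside, z up. Grip round the upper disc from above.
- tin: Small round tin can with a teal label and plain metal lid, 72 mm tall, 57 mm across. Loose, 0.18 kg. Origin at the centre of its underside, z up. Taller things stand beside it: grip it near the top.
- red_cap_jar: Small round jar with a red cap, 106 mm tall, 42 mm across, its cap (z 85 to 106 mm) 45 mm. Loose, 0.11 kg. Origin at the centre of its underside, z up.
- cream_jug: Small steel creamer, 64 mm tall, 0.11 kg, loose. Round body 58 mm across, its axis 11 mm from the origin along own +y; flat handle to own -y (ends 41 mm from the origin, z 16 to 59 mm). Origin: underside, middle of the over-all outline 58 (x) by 82 (y) mm. At the start its yaw is the stand's within 0.2 rad. Grip round the body along its x, one finger in front, one behind.
- stand: Fixed wooden condiment stand, 140 mm (x) by 280 mm (y), floor 10 mm above the worktop, rim up to 16 mm. Origin: centre of the underside; x away from the robot (yaw within 0.2 rad). Three cork discs 62 mm across in the front row at x -35 mm, y -90, 0, 90 mm; one condiment on each, in any order, within 2 mm. The creamer stands behind them at x about 30 mm.
- side_board: Fixed pale wooden board, 100 mm (x) by 230 mm (y), 12 mm thick, lying to the left or right of the robot's middle, with room for the three condiments in a row along y. Origin at the centre of its underside, z up.
- saucer: Fixed white plate 150 mm across, 16 mm high at the rim, its flat middle about 80 mm across; things set there stand 11 mm above the worktop. Lies on the other side from the side board. Origin at the centre of its underside, z up.
- flower_cup: Flowered cup, 95 x 124 x 57 mm, bystander standing left behind the stand. Origin at the centre of its underside.
- cream_tub: Low clear plastic tub, 123 x 105 x 51 mm, bystander standing right behind the stand. Origin at the centre of its underside.
Mind the look-alikes: they are no part of the job. What is shaped like the sand_timer but black is not meant. Of the things that look like the saucer, the larger one is meant.

How it is judged:
By the outcome, as a careful person would: the job done as asked, in the order asked, and still so for the second after the job is handed in, with the robot touching nothing.
It also fails if it takes over 144 s, if anything falls off the work surface, if the arm or the gripper's body presses on something with over 40 N, if the wrist force passes 120 N, or if a joint passes its speed limit or range.

### The arm

A 7-joint arm with a two-finger parallel gripper is mounted at the origin on a cart in front of the work surface, level with it; the furniture and walls round the work are solid. World frame = base frame: x ahead of the robot, y to its left, z up, the work surface at z = 0. Lengths are in m, angles in rad, forces in N, time in s.
With the tool pointing down it reaches from about 0.425 to 0.875 m from the base axis. Payload 4.7 kg.
Tool frame: the origin (TCP) lies midway between the tips of the shut fingers; the grasp point (between the pads) lies 19 mm behind it; z points along the fingers, y is the line along which they close (so a half turn about z gives the same grasp; the last joint's range is limited). The gripper opens to 87 mm and grips with 3 to 60 N. Pads are 19 mm wide; open, the fingers measure 117 mm over their backs; the gripper's body (75 mm by 190 mm) begins 51 mm behind the grasp point.
Start: joints at [1.145, 0.321, -0.07, 1.45, 0.023, 1.371, -0.057], TCP at [0.277, -0.588, 0.223] pointing down, gripper open.
Joint ranges: [-2.86, 2.86], [-0.3, 2.09], [-1.38, 1.24], [0.06, 2.45], [-1.56, 4.7], [0.09, 2.05], [-2.69, 2.69]. Speed limits (rad/s): [2.57, 2.57, 3.14, 3.14, 3.14, 3.14, 3.14].

### API

Orientations are given as a rotation vector (axis times angle).
In Python, from bench import ctrl gives the robot as it stands. The module is installed in compiled form; this text tells all that it offers.
- The arm moves only by the shell command python3 -m handwheel 'ROWS' [FORCE]. ROWS is JSON, a list of rows, each a list of 7 numbers: the finger opening in m, from 0 to 0.087, then the shift along the tool's x, y, z in m, then the turn, a rotation vector about the tool's x, y, z in degrees. A call has 1 to 12 rows; each row shifts and turns the commanded pose from where the row before left it, along the tool's axes as they then stand; what a row does not reach is not made up. A row lasts 1/8 s, in which the tool goes at most 62.5 mm and 10.7 degrees, less where a joint would pass 70% of its speed; a pose out of reach is approached as far as the arm can. A call is refused whole if a number of a shift passes 0.0625 or a number of a turn 10.7, either way. A call with a gripper value outside its range is refused whole. The fingers move at their own pace and stop on an object; FORCE is the grip in N (left out, the last holds). Time passes only in rows, so rows that do not move let the fingers close. It gives the time, the measured TCP pose, the force, the opening and the grip force at its end, in the units of the state.
- ctrl.get_state(): the state, without advancing time (a new reading comes with each control period).
- ctrl.get_image(name): name is "scene" or "side" or "wrist"; returns (picture, depth): 420x560x3 uint8, blue, green, red; 420x560 float32, m along the optical axis (not along the pixel's ray), 0 where there is no reading.
- ctrl.camera_info(name): a dict with "intrinsics" (3x3 intrinsics, pixels), "D" ([k1, k2, p1, p2, k3] as OpenCV has them; the pictures are not rectified), "R" (3x3) and "t" (3): a world point X has camera coordinates R X + t. Camera axes: x right, y down, z forward; pixel columns grow to the right and rows downward; lengths in m; the calibration is good to about 2 mm. A picture is of the moment at which its call begins: read the wrist's pose just before it. camera_info takes no time and is no camera call; for the wrist camera it gives the pose at the moment of the call.
- ctrl.close_job(): hands the job in; it is judged then, once.
The state is a dict: "time": time; "joint_positions": joint angles; "qd": joint speeds; "joint_torque": joint torques, N m; "position": TCP position; "tool_rot": TCP orientation; "ft_force": force on the tool from outside, world axes, zero at the start; "torque": the same for the moment, N m; "grip_width": opening from 0.0 (shut) to 1.0 (fully open); "grip_force": force on a finger pad.
Only numpy, scipy, OpenCV 4.12 (cv2) and the standard library are available. Lean on these libraries where they do the work, as an engineer would, in place of code of your own. Each camera call takes 0.05 s, during which the arm holds its last target. There are 200 camera calls.

## Working session

There is one attempt and no reset: what is moved stays moved. The work goes in short steps, Python scripts to look and compute and a shell command to move; the robot and the scene stay as the last step left them, time stands still between calls to the robot, and variables do not carry over. Pictures are saved under pics/ and viewed, at most 14 in all, crops included, and the job is handed in when it is done.

```bash
mkdir -p pics; ls; cat > h.py <<'E'
import numpy as np, cv2
from bench import ctrl
def grab(n,save=None):
    ci=ctrl.camera_info(n); im,d=ctrl.get_image(n)
    if save: cv2.imwrite('pics/%s.png'%save,im)
    np.savez('pics/%s.npz'%(save or n),im=im,d=d,K=ci['intrinsics'],D=ci['D'],R=ci['R'],t=ci['t'])
    return im,d,ci
def load(f):
    z=np.load('pics/%s.npz'%f); return z['im'],z['d'],dict(intrinsics=z['K'],D=z['D'],R=z['R'],t=z['t'])
def ray(ci,uv):
    K,D,R,t=[np.array(ci[k],float) for k in('intrinsics','D','R','t')]
    p=cv2.undistortPoints(np.array(uv,float).reshape(-1,1,2),K,D).reshape(-1,2)
    return -R.T@t,np.c_[p,np.ones(len(p))]@R
def plane(ci,uv,z):
    c,r=ray(ci,uv); return c+r*((z-c[2])/r[:,2])[:,None]
def cloud(ci,d):
    v,u=np.mgrid[:d.shape[0],:d.shape[1]]
    c,r=ray(ci,np.c_[u.ravel(),v.ravel()]); P=c+r*d.ravel()[:,None]
    P[d.ravel()==0]=np.nan
    return P.reshape(d.shape+(3,))
E
python3 - <<'E'
from h import *
s=ctrl.get_state();print({k:np.round(s[k],3) for k in s})
for n in('scene','side'):
    im,d,ci=grab(n,n+'0');print(n,(d>0).mean(),-np.array(ci['R']).T@ci['t'])
E
```

```text
pics
{'time': np.float64(0.0), 'joint_positions': array([ 1.145,  0.322, -0.07 ,  1.452,  0.023,  1.371, -0.057]), 'qd': array([-0.001,  0.   ,  0.   , -0.   , -0.002,  0.   , -0.001]), 'joint_torque': array([-0.0000e+00, -4.9129e+01, -4.0400e-01, -3.1253e+01, -6.4000e-02,
        4.4000e-02,  0.0000e+00]), 'position': array([ 0.276, -0.588,  0.221]), 'tool_rot': array([-3.064e+00, -6.850e-01,  1.000e-03]), 'ft_force': array([-0.11 , -0.149, -1.265]), 'torque': array([-0.012,  0.013,  0.011]), 'grip_force': np.float64(0.0), 'grip_width': np.float64(1.001)}
scene 0.9958928571428571 [0.03253927 0.75167815 0.54620819]
side 0.9962585034013606 [0.3564344  0.77098232 0.59732324]
```

View pics/scene0.png

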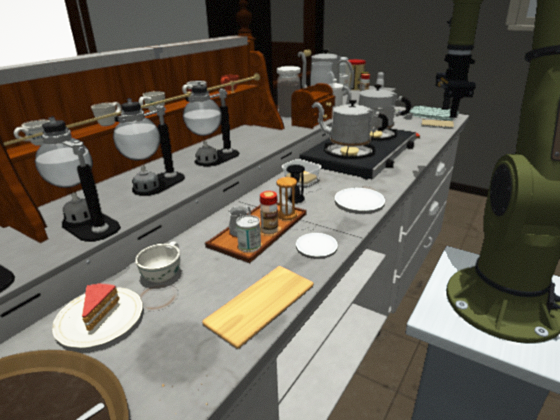

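View pics/side0.png

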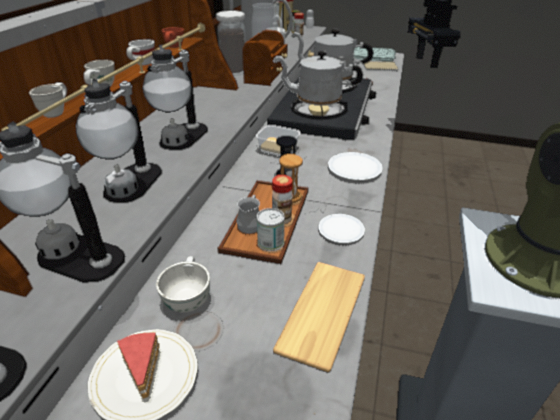

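Scene view: the board is at (260,303). The tin is at (248,233), the jar at (268,212), the wooden timer at (287,200) and the creamer at (237,218), behind the tin.

Candidates:
- **Timer:** wooden (287,200) or black (296,183). I choose the wooden one.
- **Plate:** white (360,200), smaller white (317,244) or cake plate (98,317). I choose (360,200), which is larger and on the far side from the board.
- **Creamer:** (237,218). The cup at (160,262) and the pots are something else.

Next I get rough positions.

```bash
python3 - <<'E'
from h import *
for f,pts in(('scene0',dict(tin=(248,220),jar=(268,194),timer=(287,182),black=(296,170),jug=(237,212),plate=(360,200),small=(317,244),board=(260,303),cup=(158,255),tub=(300,175))),
 ('side0',dict(tin=(270,215),jar=(283,182),timer=(291,160),black=(287,142),jug=(248,203),plate=(355,166),small=(342,229),board=(322,313),cup=(184,290)))):
    im,d,ci=load(f);P=cloud(ci,d)
    for k,(u,v) in pts.items(): print(f,k,np.round(P[v,u],3))
# wood segmentation
    hsv=cv2.cvtColor(im,cv2.COLOR_BGR2HSV)
    b=(abs(P[...,2]-.012)<.008)&(hsv[...,0]>12)&(hsv[...,0]<30)&(hsv[...,1]>90)
    w=(abs(P[...,2]-.012)<.010)&(hsv[...,0]<14)&(hsv[...,1]>110)
    for n,m in(('board',b),('stand',w)):
        c,_=cv2.findContours(m.astype(np.uint8),0,1)
        c=max(c,key=cv2.contourArea)[:,0]
        q=plane(ci,c,.012 if n=='board' else .016)[:,:2]
        r=cv2.minAreaRect((q*1000).astype(np.float32));print(n,r,cv2.boxPoints(r).round())
E
```

```text
scene0 tin [0.56  0.111 0.081]
scene0 jar [0.558 0.027 0.117]
scene0 timer [ 0.557 -0.059  0.117]
scene0 black [ 0.592 -0.164  0.107]
scene0 jug [0.639 0.058 0.057]
scene0 plate [ 0.426 -0.263  0.009]
scene0 small [0.424 0.011 0.004]
scene0 board [0.413 0.27  0.01 ]
scene0 cup [0.699 0.28  0.029]
scene0 tub [ 0.593 -0.188  0.082]
board ((412.68011474609375, 267.19854736328125), (232.51519775390625, 102.64214324951172), 82.944580078125) [[347. 158.]
 [449. 146.]
 [478. 376.]
 [376. 389.]]
stand ((586.3352661132812, 34.197166442871094), (144.14212036132812, 286.8338623046875), 0.8909875750541687) [[ 512.  176.]
 [ 517. -110.]
 [ 661. -108.]
 [ 656.  179.]]
side0 tin [0.563 0.112 0.081]
side0 jar [0.557 0.035 0.116]
side0 timer [ 0.564 -0.059  0.118]
side0 black [ 0.601 -0.163  0.108]
side0 jug [0.632 0.054 0.059]
side0 plate [ 0.431 -0.27   0.006]
side0 small [0.422 0.021 0.006]
side0 board [0.418 0.277 0.012]
side0 cup [0.681 0.288 0.006]
board ((417.7830505371094, 268.07684326171875), (231.1374053955078, 98.39250183105469), 82.98701477050781) [[355. 159.]
 [453. 147.]
 [481. 377.]
 [383. 389.]]
stand ((594.5958862304688, 36.395721435546875), (137.1941375732422, 283.78863525390625), 1.283305287361145) [[ 523.  177.]
 [ 529. -107.]
 [ 666. -104.]
 [ 660.  180.]]
```

```bash
python3 -m handwheel '[[0.087,0,0,-0.06,0,0,0],[0.087,0,0,-0.06,0,0,0],[0.087,0.042,-0.042,0,0,0,0],[0.087,0.042,-0.042,0,0,0,0],[0.087,0.042,-0.042,0,0,0,0],[0.087,0.042,-0.042,0,0,0,0],[0.087,0.042,-0.042,0,0,0,0],[0.087,0.042,-0.042,0,0,0,0],[0.087,0.042,-0.042,0,0,0,0],[0.087,0.042,-0.042,0,0,0,0],[0.087,0.042,-0.042,0,0,0,0],[0.087,0.042,-0.042,0,0,0,0]]' 25
python3 -m handwheel '[[0.087,0.03,-0.03,0,0,0,-10],[0.087,0,0,0,0,0,-10],[0.087,0,0,0,0,0,-10],[0.087,0,0,0,0,0,-10],[0.087,0,0,0,0,0,-10],[0.087,0,0,0,0,0,-10],[0.087,0,0,0,0,0,-4.8],[0.087,0,0,0,0,0,0]]'
python3 - <<'E'
from h import *
s=ctrl.get_state();print({k:np.round(s[k],3) for k in ('time','position','tool_rot','joint_positions')})
im,d,ci=grab('wrist','w1');print(np.round(ci['R'],3),-np.array(ci['R']).T@ci['t'])
E
```

```text
time: 1.6
position: [0.478, -0.0275, 0.3423]
tool_rot: [3.066, 0.685, -0.0]
ft_force: [1.1, -0.6, -0.7]
grip_width: 1.001
grip_force: 0.0
time: 2.6
position: [0.4921, 0.0106, 0.3422]
tool_rot: [-2.222, -2.22, 0.001]
ft_force: [0.5, -0.1, -0.9]
grip_width: 1.002
grip_force: 0.0
{'time': np.float64(2.6), 'position': array([0.492, 0.011, 0.342]), 'tool_rot': array([-2.222e+00, -2.220e+00,  1.000e-03]), 'joint_positions': array([ 0.582, -0.031, -0.634,  1.608, -0.018,  1.559, -0.053])}
[[ 1.     0.    -0.001]
 [ 0.    -0.96   0.281]
 [-0.001 -0.281 -0.96 ]] [0.49110723 0.08659943 0.50360709]
```

View pics/w1.png

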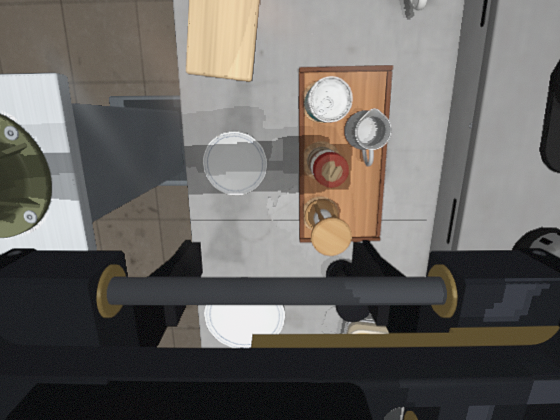

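Wrist view from above: tin lid (330,98), creamer (368,130) with its handle at (367,157), red cap (332,168), wooden timer top (331,237), big plate (244,318), small plate (234,163), board (222,40). Now I measure precisely and crop to check the choice.

```bash
cat > meas.py <<'E'
from h import *
def blob(P,c,z0,z1,r=.045):
    m=(np.hypot(P[...,0]-c[0],P[...,1]-c[1])<r)&(P[...,2]>z0)&(P[...,2]<z1)
    m=cv2.morphologyEx(m.astype(np.uint8),cv2.MORPH_CLOSE,np.ones((5,5)))
    cs,_=cv2.findContours(m,0,1); c=max(cs,key=cv2.contourArea)
    return c,m
def top(ci,P,c,z0,z1,zt=None,r=.045):
    q,m=blob(P,c,z0,z1,r); z=np.nanmedian(P[...,2][m>0])
    w=plane(ci,q[:,0],z if zt is None else zt)[:,:2]
    (x,y),rad=cv2.minEnclosingCircle((w*1000).astype(np.float32))
    return np.round([x,y,2*rad],1),'z %.4f n %d'%(z,m.sum())
E
python3 - <<'E'
from meas import *
im,d,ci=load('w1');P=cloud(ci,d)
T=dict(tin=((.555,.126),.07,.095),jar=((.555,.036),.105,.13),timer=((.555,-.054),.107,.13),jug=((.62,.08),.06,.085))
for k,(c,a,b) in T.items(): print(k,top(ci,P,c,a,b))
hsv=cv2.cvtColor(im,cv2.COLOR_BGR2HSV)
for (u,v) in ((320,75),(350,220),(386,200),(303,150),(222,40),(244,318),(234,163)): print((u,v),hsv[v,u],np.round(P[v,u],4))
m=(hsv[...,0]<16)&(hsv[...,1]>100)&(P[...,0]>.48)&(P[...,0]<.70)&(P[...,1]>-.15)&(P[...,1]<.2)&(P[...,2]<.022)
m=cv2.morphologyEx(m.astype(np.uint8),cv2.MORPH_OPEN,np.ones((3,3)))
c=np.vstack([q[:,0] for q in cv2.findContours(m,0,1)[0] if len(q)>20])
r=cv2.minAreaRect((plane(ci,c,.016)[:,:2]*1000).astype(np.float32));print(r,cv2.boxPoints(r).round(1))
cv2.imwrite('pics/crop1.png',cv2.resize(im[50:350,190:410],None,fx=2,fy=2,interpolation=cv2.INTER_CUBIC))
E
```

```text
tin (array([561.3, 110.9,  58.2]), 'z 0.0781 n 1558')
jar (array([560.6,  23.5,  45.3]), 'z 0.1157 n 960')
timer (array([564.1, -67. ,  56.9]), 'z 0.1173 n 1264')
jug (array([623.9,  68.5,  64.7]), 'z 0.0706 n 608')
(320, 75) [ 13 113 183] [0.556  0.1497 0.0101]
(350, 220) [ 14 116 189] [ 0.6159 -0.0788  0.0106]
(386, 200) [ 90   1 183] [ 6.78e-01 -4.66e-02 -6.00e-04]
(303, 150) [ 10 135  68] [0.5329 0.0387 0.0125]
(222, 40) [ 19  70 234] [0.4115 0.1974 0.0105]
(244, 318) [150   1 240] [ 0.4293 -0.277   0.0056]
(234, 163) [ 90   2 148] [0.4217 0.017  0.0046]
((595.1610107421875, 22.718475341796875), (137.0117950439453, 276.8094787597656), 1.2358949184417725) [[ 523.7  159.6]
 [ 529.7 -117.1]
 [ 666.6 -114.2]
 [ 660.7  162.6]]
```

View pics/crop1.png

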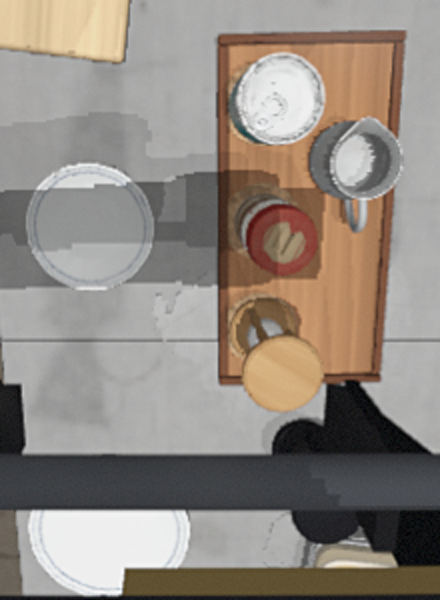

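```bash
python3 -m handwheel '[[0.087,-0.039,0.036,0.03,0,0,0],[0.087,-0.039,0.036,0.03,0,0,0],[0.087,0,0,0.05,0,0,0],[0.087,0,0,0.05,0,0,0],[0.087,0,0,0.05,0,0,0],[0.087,0,0,0.02,0,0,0],[0.087,0,0,0.018,0,0,0],[0.087,0,0,0,0,0,0]]'
python3 - <<'E'
from h import *
im,d,ci=load('w1')
print(plane(ci,[(188,76),(252,81)],.012).round(4))
im,d,ci=grab('wrist','w2'); print(ctrl.get_state()['position'])
E
```

```text
time: 3.65
position: [0.5643, -0.0674, 0.0944]
tool_rot: [-2.221, -2.221, 0.0]
ft_force: [0.6, -0.2, -0.4]
grip_width: 1.0
grip_force: 0.0
[[0.3586 0.1484 0.012 ]
 [0.4542 0.141  0.012 ]]
[ 0.56507034 -0.0674662   0.09545802]
```

View pics/w2.png

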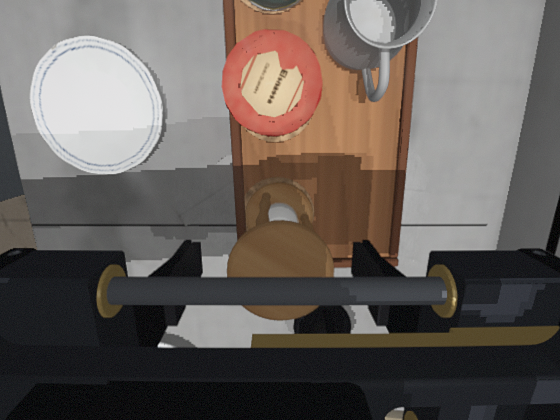

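```bash
python3 -m handwheel '[[0.045,0,0,0,0,0,0],[0.045,0,0,0,0,0,0],[0.045,0,0,0,0,0,0],[0.045,0,0,0,0,0,0],[0.045,0,0,-0.01,0,0,0],[0.045,0,0,-0.03,0,0,0],[0.045,0,0,-0.05,0,0,0],[0.045,0,0,-0.06,0,0,0]]' 25
python3 -m handwheel '[[0.045,0.03,-0.01,0,0,0,0],[0.045,0.05,-0.017,0,0,0,0],[0.045,0.05,-0.017,0,0,0,0],[0.045,0.05,-0.017,0,0,0,0],[0.045,0.05,-0.017,0,0,0,0],[0.045,0.05,-0.017,0,0,0,0],[0.045,0.05,-0.017,0,0,0,0],[0.045,0.05,-0.017,0,0,0,0],[0.045,0.023,-0.008,0,0,0,0],[0.045,0,0,0,0,0,0]]'
python3 - <<'E'
from h import *
im,d,ci=grab('wrist','w3'); print(ctrl.get_state()['position'],ctrl.get_state()['joint_positions'].round(2))
E
```

```text
time: 4.7
position: [0.5633, -0.0673, 0.2456]
tool_rot: [-2.22, -2.22, 0.002]
ft_force: [1.0, -1.0, -1.3]
grip_width: 0.633
grip_force: 25.0
time: 5.95
position: [0.4255, 0.3378, 0.245]
tool_rot: [-2.215, -2.227, -0.0]
ft_force: [0.4, -0.9, -0.9]
grip_width: 0.631
grip_force: 25.0
[0.4268718  0.3358064  0.24474115] [ 0.13  0.17 -0.94  1.66  0.14  1.38 -0.82]
```

View pics/w3.png

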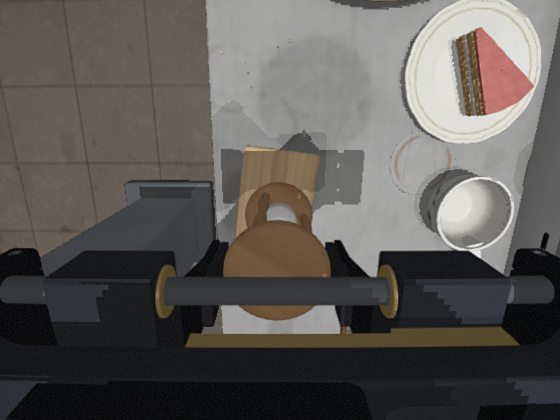

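Timer held (55 mm, 25 N). The board's far corners show at (246,147) and (320,153).

```bash
python3 - <<'E'
from h import *
im,d,ci=load('w3'); P=cloud(ci,d)
q=plane(ci,[(244,147),(320,153)],.012); print(q.round(4)); print(P[170,280],P[190,258])
E
```

```text
[[0.383  0.379  0.012 ]
 [0.4798 0.3721 0.012 ]]
[0.42894162 0.35007024 0.01286084] [0.40964836 0.35906296 0.16830942]
```

```bash
python3 -m handwheel '[[0.045,0,0,0.05,0,0,0],[0.045,0,0,0.05,0,0,0],[0.045,0,0,0.03,0,0,0],[0.045,0,0,0.012,0,0,0],[0.045,0,0,0.004,0,0,0],[0.045,0,0,0.0015,0,0,0],[0.045,0,0,0,0,0,0]]'
```

```text
time: 6.88
position: [0.428, 0.336, 0.0981]
tool_rot: [2.221, 2.221, 0.003]
ft_force: [0.2, -0.3, -0.3]
grip_width: 0.635
grip_force: 25.0
```

```bash
python3 -m handwheel '[[0.045,0,0,0.001,0,0,0],[0.045,0,0,0,0,0,0],[0.075,0,0,0,0,0,0],[0.075,0,0,0,0,0,0],[0.075,0,0,0,0,0,0],[0.08,0,0,-0.02,0,0,0],[0.085,0,0,-0.05,0,0,0],[0.085,0,0,-0.06,0,0,0]]'
python3 -m handwheel '[[0.085,-0.03,0.013,0,0,0,0],[0.085,-0.05,0.021,0,0,0,0],[0.085,-0.05,0.021,0,0,0,0],[0.085,-0.05,0.021,0,0,0,0],[0.085,-0.05,0.021,0,0,0,0],[0.085,-0.05,0.021,0,0,0,0],[0.085,-0.032,0.0145,0,0,0,0],[0.085,0,0,0.06,0,0,0],[0.085,0,0,0.05,0,0,0],[0.085,0,0,0.02,0,0,0],[0.085,0,0,0.009,0,0,0],[0.085,0,0,0,0,0,0]]'
python3 - <<'E'
from h import *
im,d,ci=grab('wrist','w4'); print(ctrl.get_state()['position'])
grab('scene','scene4')
cv2.imwrite('pics/m4.png',np.vstack([im[:, :],load('scene4')[0][120:300]]))
E
```

```text
time: 7.88
position: [0.4267, 0.3354, 0.228]
tool_rot: [-2.221, -2.222, 0.001]
ft_force: [1.1, 1.1, -0.3]
grip_width: 0.971
grip_force: 0.0
time: 9.38
position: [0.5608, 0.0239, 0.0884]
tool_rot: [2.22, 2.221, 0.002]
ft_force: [0.3, -0.5, 0.9]
grip_width: 0.975
grip_force: 0.0
[0.56112914 0.02388423 0.08879384]
```

View pics/m4.png

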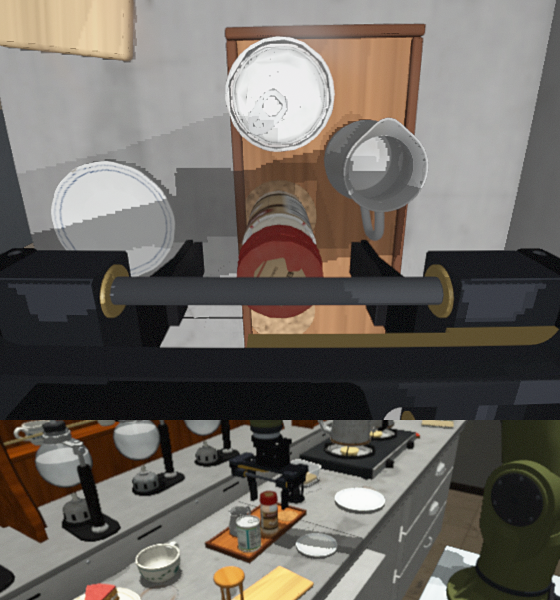

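Timer stands on the board, and the jar's cap (280,270) is between the fingers.

```bash
python3 -m handwheel '[[0.035,0,0,0,0,0,0],[0.035,0,0,0,0,0,0],[0.035,0,0,0,0,0,0],[0.035,0,0,0,0,0,0],[0.035,0,0,0,0,0,0],[0.035,0,0,-0.01,0,0,0],[0.035,0,0,-0.03,0,0,0],[0.035,0,0,-0.05,0,0,0],[0.035,0,0,-0.06,0,0,0]]' 25
python3 -m handwheel '[[0.035,0.024,-0.014,0,0,0,0],[0.035,0.047,-0.028,0,0,0,0],[0.035,0.047,-0.028,0,0,0,0],[0.035,0.047,-0.028,0,0,0,0],[0.035,0.047,-0.028,0,0,0,0],[0.035,0.024,-0.016,0,0,0,0],[0.035,0,0,0.05,0,0,0],[0.035,0,0,0.05,0,0,0],[0.035,0,0,0.03,0,0,0],[0.035,0,0,0.012,0,0,0],[0.035,0,0,0.0045,0,0,0],[0.035,0,0,0,0,0,0]]'
python3 -m handwheel '[[0.035,0,0,0.001,0,0,0],[0.035,0,0,0,0,0,0]]'
```

```text
time: 10.6
position: [0.5589, 0.0236, 0.2382]
tool_rot: [-2.22, -2.221, 0.002]
ft_force: [0.2, -1.0, -1.4]
grip_width: 0.499
grip_force: 24.9
time: 12.1
position: [0.4182, 0.26, 0.0913]
tool_rot: [2.221, 2.221, 0.002]
ft_force: [0.2, 0.2, -1.0]
grip_width: 0.504
grip_force: 24.9
time: 12.35
position: [0.4183, 0.2598, 0.0902]
tool_rot: [2.221, 2.221, 0.002]
ft_force: [-0.4, 0.4, -1.5]
grip_width: 0.504
grip_force: 24.9
```

```bash
python3 -m handwheel '[[0.07,0,0,0,0,0,0],[0.07,0,0,0,0,0,0],[0.07,0,0,0,0,0,0],[0.08,0,0,-0.02,0,0,0],[0.087,0,0,-0.05,0,0,0],[0.087,0,0,-0.06,0,0,0],[0.087,-0.04,0.028,-0.03,0,0,0],[0.087,-0.04,0.028,0,0,0,0],[0.087,-0.04,0.028,0,0,0,0],[0.087,-0.04,0.028,0,0,0,0],[0.087,-0.04,0.028,0,0,0,0],[0.087,0,0,0,0,0,0]]'
python3 - <<'E'
from meas import *
im,d,ci=grab('wrist','w5'); print(ctrl.get_state()['position'],ctrl.get_state()['joint_positions'].round(2)); P=cloud(ci,d)
print(top(ci,P,(.561,.111),.07,.095)); 
grab('scene','scene5')
cv2.imwrite('pics/m5.png',np.vstack([im[:300],load('scene5')[0][120:]]))
E
```

```text
time: 13.85
position: [0.5595, 0.0545, 0.2485]
tool_rot: [-2.23, -2.212, 0.002]
ft_force: [-0.2, 0.2, 0.8]
grip_width: 1.001
grip_force: 0.0
[0.55832027 0.05767705 0.24883381] [ 0.53  0.19 -0.76  1.61  0.13  1.39 -0.25]
(array([561.2, 110.6,  57.7]), 'z 0.0783 n 2347')
```

View pics/m5.png

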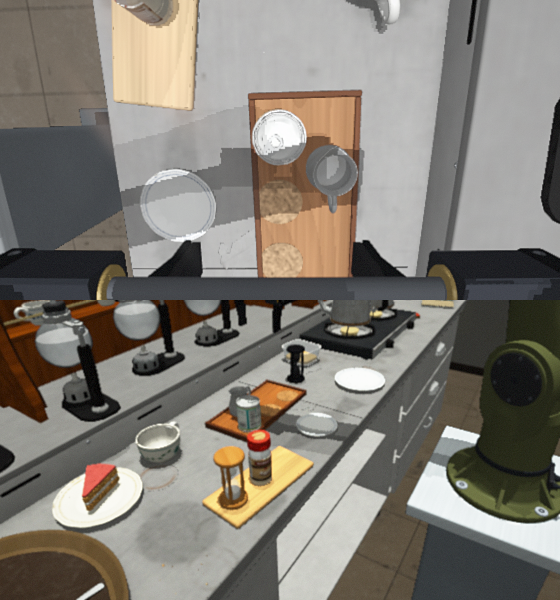

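```bash
python3 -m handwheel '[[0.087,0.053,0.003,0,0,0,0],[0.087,0,0,0,0,0,-10],[0.087,0,0,0,0,0,-10],[0.087,0,0,0,0,0,-10],[0.087,0,0,0,0,0,-10],[0.087,0,0,0,0,0,-10],[0.087,0,0,0,0,0,-10],[0.087,0,0,0,0,0,-10],[0.087,0,0,0,0,0,-10],[0.087,0,0,0,0,0,-10],[0.087,0,0,0.06,0,0,0],[0.087,0,0,0,0,0,0]]'
python3 - <<'E'
from meas import *
im,d,ci=load('w5'); P=cloud(ci,d)
hsv=cv2.cvtColor(im,cv2.COLOR_BGR2HSV)
for p in ((281,202),(275,262),(310,240),(340,240)): print(p,hsv[p[1],p[0]],P[p[1],p[0]].round(4))
# cork: texture -> masks by hue/sat
for (u,v) in ((281,202),(282,262)):
    row=im[v-32:v+32,u-32:u+40].astype(int)
cv2.imwrite('pics/crop5.png',cv2.resize(im[90:290,230:380],None,fx=3,fy=3,interpolation=cv2.INTER_CUBIC))
E
```

```text
time: 15.45
position: [0.5571, 0.1129, 0.1862]
tool_rot: [0.004, -3.134, 0.002]
ft_force: [-0.6, -0.1, -0.4]
grip_width: 0.999
grip_force: 0.0
(281, 202) [ 16  93 151] [0.5642 0.0221 0.0112]
(275, 262) [ 15  82 208] [ 0.5554 -0.0671  0.0107]
(310, 240) [ 14 115 204] [ 0.6047 -0.0334  0.011 ]
(340, 240) [ 13 114 193] [ 0.6469 -0.0339  0.0104]
```

View pics/crop5.png

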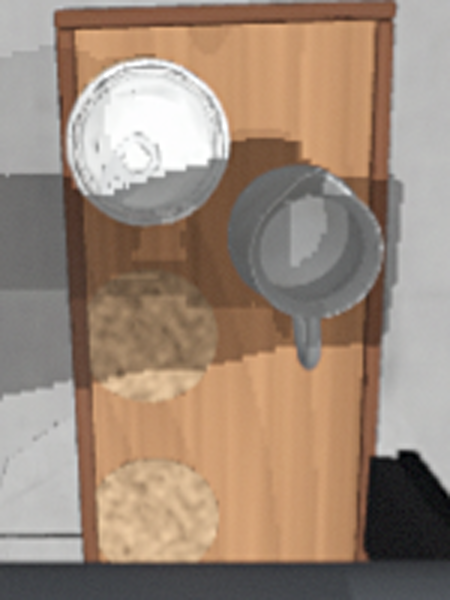

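```bash
python3 - <<'E'
from meas import *
im,d,ci=load('w5'); P=cloud(ci,d)
print('cork',plane(ci,[(280.7,202),(282.3,263)],.010).round(4))
print('jug c',plane(ci,[(335.7,172.7)],.074).round(4),'edges',plane(ci,[(313.3,172.7),(358,172.7)],.074).round(4),'handle',plane(ci,[(332.7,209)],.066).round(4),P[205,332],P[150,330])
print(ctrl.get_state()['position'],ctrl.get_state()['tool_rot'],ctrl.get_state()['joint_positions'].round(2))
E
```

```text
cork [[ 0.5638  0.0218  0.01  ]
 [ 0.5658 -0.0691  0.01  ]]
jug c [[0.624  0.0724 0.074 ]] edges [[0.5992 0.0725 0.074 ]
 [0.6487 0.0722 0.074 ]] handle [[0.624  0.0281 0.066 ]] [0.62307464 0.03286136 0.0655955 ] [0.61684673 0.09712494 0.07282275]
[0.55712093 0.11289043 0.18618927] [ 3.85922444e-03 -3.13390926e+00  2.28063214e-03] [ 0.59  0.31 -0.99  1.67  0.27  1.31  1.12]
```

```bash
python3 -m handwheel '[[0.087,-0.003,-0.002,0.04,0,0,0],[0.087,0,0,0,0,0,0],[0.087,0,0,0,0,0,0]]'
```

```text
time: 15.82
position: [0.5647, 0.1117, 0.152]
tool_rot: [-0.001, 3.139, 0.001]
ft_force: [0.6, -0.5, -0.2]
grip_width: 0.998
grip_force: 0.0
```

```bash
python3 -m handwheel '[[0.087,0.003,0,0.04,0,0,0],[0.087,0,0,0.035,0,0,0],[0.087,0,0,0.015,0,0,0],[0.087,0,0,0,0,0,0],[0.087,0,0,0,0,0,0]]'
```

```text
time: 16.45
position: [0.5622, 0.1111, 0.0614]
tool_rot: [0.0, 3.139, 0.001]
ft_force: [0.7, -0.0, -0.3]
grip_width: 1.003
grip_force: 0.0
```

```bash
python3 -m handwheel '[[0.087,0.001,0,0.009,0,0,0],[0.045,0,0,0,0,0,0],[0.045,0,0,0,0,0,0],[0.045,0,0,0,0,0,0],[0.045,0,0,0,0,0,0],[0.045,0,0,-0.01,0,0,0],[0.045,0,0,-0.04,0,0,0],[0.045,0,0,-0.05,0,0,0],[0.045,0,0,-0.02,0,0,0],[0.045,0,0,0,0,0,0]]' 30
python3 -m handwheel '[[0.045,0.04,0.02,0,0,0,0],[0.045,0.05,0.025,0,0,0,0],[0.045,0.04,0.02,0,0,0,10],[0.045,0,0,0,0,0,10],[0.045,0,0,0,0,0,10],[0.045,0,0,0,0,0,10],[0.045,0,0,0,0,0,10],[0.045,0,0,0,0,0,10],[0.045,0,0,0,0,0,10],[0.045,0,0,0,0,0,10],[0.045,0,0,0,0,0,10],[0.045,0,0,0,0,0,0]]'
python3 -m handwheel '[[0.045,0,0,0,0,0,0]]'
```

```text
time: 17.7
position: [0.5604, 0.1106, 0.1715]
tool_rot: [0.001, 3.139, -0.001]
ft_force: [0.1, -0.2, -2.0]
grip_width: 0.651
grip_force: 30.0
time: 19.2
position: [0.4286, 0.1749, 0.1689]
tool_rot: [-2.218, -2.222, 0.004]
ft_force: [-0.9, -0.0, -2.5]
grip_width: 0.648
grip_force: 30.0
time: 19.32
position: [0.4291, 0.1752, 0.1696]
tool_rot: [-2.218, -2.224, 0.002]
ft_force: [0.3, 0.5, -1.0]
grip_width: 0.648
grip_force: 30.0
```

```bash
python3 -m handwheel '[[0.045,0.011,-0.018,0,0,0,0],[0.045,0,0,0.05,0,0,0],[0.045,0,0,0.04,0,0,0],[0.045,0,0,0.018,0,0,0],[0.045,0,0,0,0,0,0],[0.045,0,0,0,0,0,0]]'
```

```text
time: 20.08
position: [0.4123, 0.1869, 0.0632]
tool_rot: [2.22, 2.222, 0.001]
ft_force: [-0.2, 0.5, -2.0]
grip_width: 0.656
grip_force: 30.0
```

```bash
python3 -m handwheel '[[0.045,0,0,0.006,0,0,0],[0.045,0,0,0.003,0,0,0],[0.045,0,0,0,0,0,0]]';python3 -m handwheel '[[0.045,0,0,0.001,0,0,0],[0.045,0,0,0,0,0,0]]'
```

```text
time: 20.45
position: [0.4117, 0.1865, 0.0534]
tool_rot: [2.221, 2.221, -0.001]
ft_force: [-0.2, 0.6, -1.5]
grip_width: 0.651
grip_force: 30.0
time: 20.7
position: [0.412, 0.1866, 0.0527]
tool_rot: [2.221, 2.221, 0.0]
ft_force: [0.2, -0.3, -0.8]
grip_width: 0.651
grip_force: 30.0
```

```bash
python3 -m handwheel '[[0.075,0,0,0,0,0,0],[0.075,0,0,0,0,0,0],[0.075,0,0,0,0,0,0],[0.08,0,0,-0.02,0,0,0],[0.087,0,0,-0.05,0,0,0],[0.087,0,0,-0.06,0,0,0],[0.087,-0.0228,0.0424,0,0,0,0],[0.087,-0.0228,0.0424,0,0,0,0],[0.087,-0.0228,0.0424,0,0,0,0],[0.087,-0.0228,0.0424,0,0,0,0],[0.087,-0.0228,0.0424,0,0,0,0],[0.087,0,0,0,0,0,0]]'
python3 -m handwheel '[[0.087,0,0,0,0,0,0]]'
python3 - <<'E'
from h import *
im,d,ci=grab('wrist','w6'); print(ctrl.get_state()['position'])
grab('scene','scene6')
cv2.imwrite('pics/m6.png',np.vstack([im,load('scene6')[0][160:340]]))
E
```

```text
time: 22.2
position: [0.6264, 0.069, 0.1809]
tool_rot: [-2.227, -2.214, 0.0]
ft_force: [-0.1, 0.8, 0.1]
grip_width: 1.0
grip_force: 0.0
time: 22.32
position: [0.6232, 0.0735, 0.1822]
tool_rot: [-2.22, -2.221, 0.0]
ft_force: [-0.5, 0.3, 0.1]
grip_width: 1.002
grip_force: 0.0
[0.62289146 0.07389274 0.182538  ]
```

View pics/m6.png

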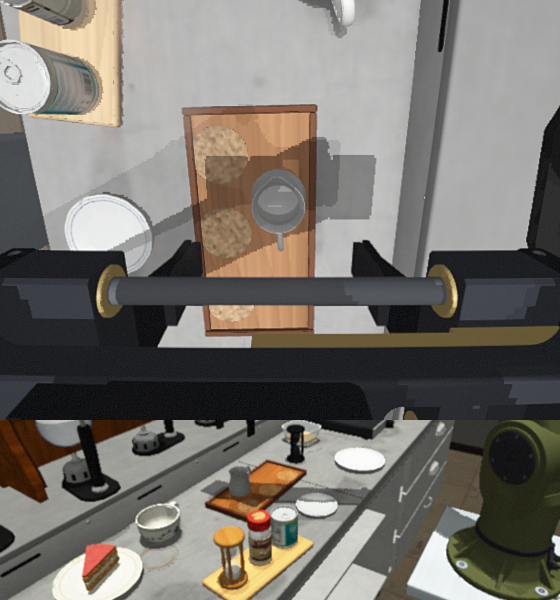

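All three stand upright on the board. The creamer's rim is at (278,202), its handle at (281,243), and the corks at (220,153) and (227,231).

```bash
python3 - <<'E'
from meas import *
im,d,ci=load('w6'); P=cloud(ci,d)
print('rim',plane(ci,[(278,202),(251,202),(306,202)],.074).round(4)); print('handle',plane(ci,[(281,246)],.066).round(4))
print(top(ci,P,(.624,.072),.064,.085,r=.035))
print('cork',plane(ci,[(220.5,153),(227.5,231)],.010).round(4))
hsv=cv2.cvtColor(im,cv2.COLOR_BGR2HSV)
m=(hsv[...,0]<16)&(hsv[...,1]>150)&(P[...,2]<.03)&(P[...,0]>.48)&(P[...,0]<.7)&(np.mgrid[:420,:560][0]<335)
c=np.vstack([q[:,0] for q in cv2.findContours(m.astype(np.uint8),0,1)[0] if len(q)>10])
r=cv2.minAreaRect((plane(ci,c,.016)[:,:2]*1000).astype(np.float32));print(r,cv2.boxPoints(r).round(1))
im,d,ci=load('scene6');P=cloud(ci,d)
# plate in scene/side
for f,uv in(('scene6',(360,200)),('side0',(355,166))):
    im,d,ci=load(f);hsv=cv2.cvtColor(im,cv2.COLOR_BGR2HSV);P=cloud(ci,d)
    m=(hsv[...,1]<25)&(hsv[...,2]>170)&(np.hypot(P[...,0]-.43,P[...,1]+.27)<.1)
    c=max(cv2.findContours(m.astype(np.uint8),0,1)[0],key=cv2.contourArea)
    (x,y),rr=cv2.minEnclosingCircle((plane(ci,c[:,0],.016)[:,:2]*1000).astype(np.float32));e=cv2.fitEllipse((plane(ci,c[:,0],.016)[:,:2]*1000).astype(np.float32));print('plate',x,y,rr*2,e)
E
```

```text
rim [[0.6234 0.0765 0.074 ]
 [0.5988 0.0764 0.074 ]
 [0.649  0.0765 0.074 ]]
handle [[0.6266 0.0296 0.066 ]]
(array([624.5,  69.2,  61.3]), 'z 0.0700 n 1010')
cork [[0.5615 0.1139 0.01  ]
 [0.5652 0.0242 0.01  ]]Traceback (most recent call last):
  File "<stdin>", line 8, in <module>
    return _nx.concatenate(arrs, 0, dtype=dtype, casting=casting)
           ~~~~~~~~~~~~~~~^^^^^^^^^^^^^^^^^^^^^^^^^^^^^^^^^^^^^^^
ValueError: need at least one array to concatenate
```

```bash
python3 - <<'E'
from meas import *
for f in('scene6','side0'):
    im,d,ci=load(f);hsv=cv2.cvtColor(im,cv2.COLOR_BGR2HSV);P=cloud(ci,d)
    m=(hsv[...,1]<25)&(hsv[...,2]>170)&(np.hypot(P[...,0]-.43,P[...,1]+.27)<.1)
    c=max(cv2.findContours(m.astype(np.uint8),0,1)[0],key=cv2.contourArea)
    e=cv2.fitEllipse((plane(ci,c[:,0],.016)[:,:2]*1000).astype(np.float32));print('plate',e)
E
python3 -m handwheel '[[0.087,0,0,0.05,0,0,0],[0.087,0,0,0.05,0,0,0],[0.087,0,0,0.03,0,0,0],[0.087,0,0,0.015,0,0,0],[0.087,0,0,0,0,0,0],[0.087,0,0,0,0,0,0]]'
python3 - <<'E'
from h import *
im,d,ci=grab('wrist','w7')
E
```

```text
plate ((418.9269104003906, -240.23892211914062), (183.72157287597656, 192.31631469726562), 179.83596801757812)
plate ((427.4840393066406, -258.18048095703125), (146.5884552001953, 171.93649291992188), 65.01504516601562)
time: 23.18
position: [0.6248, 0.0731, 0.0393]
tool_rot: [2.22, 2.22, 0.003]
ft_force: [-0.2, -0.4, 0.0]
grip_width: 1.0
grip_force: 0.0
```

View pics/w7.png

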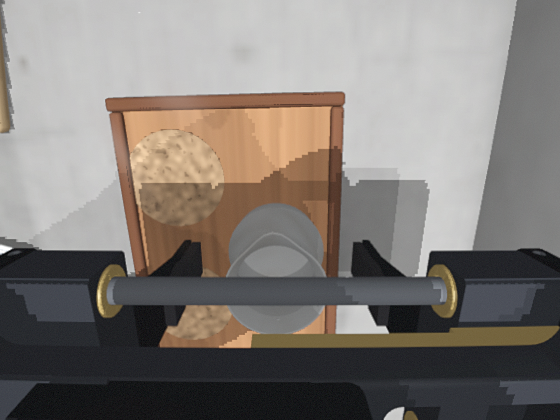

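```bash
python3 -m handwheel '[[0.087,0,0,0.006,0,0,0],[0.045,0,0,0,0,0,0],[0.045,0,0,0,0,0,0],[0.045,0,0,0,0,0,0],[0.045,0,0,0,0,0,0],[0.045,0,0,-0.01,0,0,0],[0.045,0,0,-0.03,0,0,0],[0.045,0,0,-0.05,0,0,0],[0.045,0,0,-0.06,0,0,0],[0.045,0,0,0,0,0,0]]' 20
python3 -m handwheel '[[0.045,-0.03,-0.014,0,0,0,0],[0.045,-0.05,-0.024,0,0,0,0],[0.045,-0.05,-0.024,0,0,0,0],[0.045,-0.05,-0.024,0,0,0,0],[0.045,-0.05,-0.024,0,0,0,0],[0.045,-0.05,-0.024,0,0,0,0],[0.045,-0.05,-0.024,0,0,0,0],[0.045,-0.05,-0.024,0,0,0,0],[0.045,-0.023,-0.012,0,0,0,0],[0.045,0,0,0,0,0,0],[0.045,0,0,0,0,0,0]]'
python3 - <<'E'
from meas import *
im,d,ci=grab('wrist','w8');print(ctrl.get_state()['position']); P=cloud(ci,d)
grab('side','side8')
cv2.imwrite('pics/m8.png',np.vstack([im,load('side8')[0][60:240]]))
E
```

```text
time: 24.48
position: [0.6267, 0.0743, 0.1876]
tool_rot: [2.217, 2.218, 0.012]
ft_force: [-0.5, -0.7, -1.8]
grip_width: 0.639
grip_force: 19.9
time: 25.85
position: [0.4302, -0.3288, 0.1812]
tool_rot: [-2.219, -2.223, -0.001]
ft_force: [-0.8, 0.2, -1.9]
grip_width: 0.64
grip_force: 19.9
[ 0.43058133 -0.32847054  0.18136519]
```

View pics/m8.png

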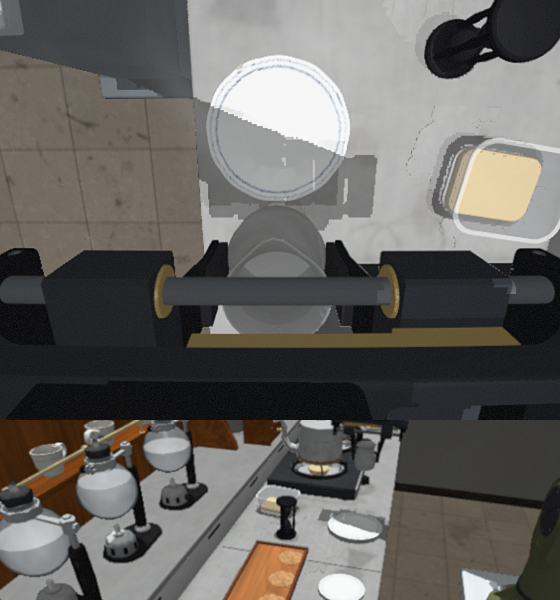

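Creamer is held (55.6 mm). The plate's centre is at about (278.5,128) px, spanning 207–350 by 55–201.

```bash
python3 - <<'E'
from h import *
im,d,ci=load('w8');P=cloud(ci,d)
print(plane(ci,[(278.5,128),(207,127),(350,127),(278,55),(278,201)],.016).round(4)); print(P[127,278],P[90,278])
E
```

```text
[[ 0.4312 -0.262   0.016 ]
 [ 0.3572 -0.261   0.016 ]
 [ 0.5051 -0.2606  0.016 ]
 [ 0.4304 -0.1927  0.016 ]
 [ 0.431  -0.3401  0.016 ]]
[ 0.4306893  -0.26119025  0.00676671] [ 0.43052788 -0.22430431  0.00868038]
```

```bash
python3 -m handwheel '[[0.045,0.035,0,0,0,0,0],[0.045,0.0355,0,0,0,0,0],[0.045,0,0,0.05,0,0,0],[0.045,0,0,0.05,0,0,0],[0.045,0,0,0.03,0,0,0],[0.045,0,0,0.01,0,0,0],[0.045,0,0,0,0,0,0],[0.045,0,0,0,0,0,0]]'
python3 -m handwheel '[[0.045,0,0,0.003,0,0,0],[0.045,0,0,0,0,0,0],[0.045,0,0,0,0,0,0]]'
python3 -m handwheel '[[0.045,0,0,0.002,0,0,0],[0.045,0,0,0,0,0,0],[0.045,0,0,0,0,0,0]]'
```

```text
time: 26.95
position: [0.431, -0.2603, 0.043]
tool_rot: [2.219, 2.22, 0.0]
ft_force: [0.4, 0.3, -1.2]
grip_width: 0.641
grip_force: 19.9
time: 27.32
position: [0.4298, -0.2601, 0.0388]
tool_rot: [2.221, 2.221, -0.0]
ft_force: [-0.7, -0.0, -1.6]
grip_width: 0.642
grip_force: 19.9
time: 27.7
position: [0.4298, -0.2599, 0.0365]
tool_rot: [-2.221, -2.221, 0.0]
ft_force: [-0.3, 0.3, -1.2]
grip_width: 0.645
grip_force: 19.9
```

```bash
python3 -m handwheel '[[0.045,0.002,0,0.001,0,0,0],[0.045,0,0,0,0,0,0],[0.045,0,0,0,0,0,0]]'
python3 -m handwheel '[[0.045,0,0,0.001,0,0,0],[0.045,0,0,0,0,0,0],[0.045,0,0,0,0,0,0]]'
python3 -m handwheel '[[0.045,0,0,0.001,0,0,0],[0.045,0,0,0,0,0,0],[0.045,0,0,0,0,0,0]]'
```

```text
time: 28.08
position: [0.4298, -0.2579, 0.0356]
tool_rot: [2.221, 2.222, -0.0]
ft_force: [-0.6, 0.5, -0.8]
grip_width: 0.643
grip_force: 19.9
time: 28.45
position: [0.4298, -0.2579, 0.0346]
tool_rot: [2.221, 2.221, -0.0]
ft_force: [0.5, -0.0, -0.8]
grip_width: 0.636
grip_force: 19.9
time: 28.82
position: [0.4298, -0.2579, 0.0335]
tool_rot: [2.221, 2.221, -0.0]
ft_force: [0.5, 1.0, -1.1]
grip_width: 0.641
grip_force: 19.9
```

```bash
python3 -m handwheel '[[0.045,0,0,0.001,0,0,0],[0.045,0,0,0,0,0,0]]'
python3 -m handwheel '[[0.045,0,0,0.001,0,0,0],[0.045,0,0,0,0,0,0]]'
```

```text
time: 29.08
position: [0.4297, -0.2579, 0.0325]
tool_rot: [-2.221, -2.221, 0.0]
ft_force: [0.2, 0.1, -1.1]
grip_width: 0.639
grip_force: 19.9
time: 29.32
position: [0.4299, -0.258, 0.0316]
tool_rot: [2.221, 2.221, -0.0]
ft_force: [-0.1, -0.9, 0.1]
grip_width: 0.64
grip_force: 19.9
```

```bash
python3 -m handwheel '[[0.045,0,0,0.0007,0,0,0],[0.045,0,0,0,0,0,0]]'
python3 -m handwheel '[[0.07,0,0,0,0,0,0],[0.07,0,0,0,0,0,0],[0.07,0,0,0,0,0,0],[0.08,0,0,0,0,0,0],[0.08,0,0,0,0,0,0]]'
python3 -m handwheel '[[0.085,0,0,-0.03,0,0,0],[0.085,0,0,-0.05,0,0,0],[0.085,0,0,-0.06,0,0,0],[0.085,0,0,-0.03,0,0,0],[0.085,-0.06,0,0,0,0,0],[0.085,0,0,0,0,0,0]]'
python3 - <<'E'
from meas import *
im,d,ci=grab('wrist','w9');print(ctrl.get_state()['position']); P=cloud(ci,d)
grab('side','side9');grab('scene','scene9')
cv2.imwrite('pics/m9.png',np.vstack([im[:250],load('side9')[0][120:280],load('scene9')[0][160:330]]))
E
```

```text
time: 29.58
position: [0.4299, -0.2582, 0.0312]
tool_rot: [2.221, 2.221, -0.001]
ft_force: [-2.2, -0.9, 4.2]
grip_width: 0.644
grip_force: 20.1
time: 30.2
position: [0.4298, -0.2578, 0.0308]
tool_rot: [-2.221, -2.221, -0.0]
ft_force: [0.3, 0.4, 0.0]
grip_width: 0.899
grip_force: 0.0
time: 30.95
position: [0.4281, -0.3234, 0.2003]
tool_rot: [2.23, 2.213, 0.001]
ft_force: [-0.0, 0.4, -0.8]
grip_width: 0.979
grip_force: 0.0
[ 0.42893782 -0.31992985  0.20020404]
```

View pics/m9.png

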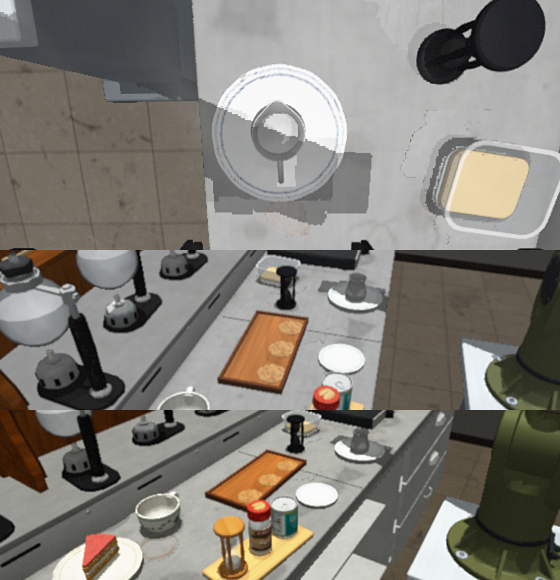

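Creamer stands upright in the middle of the plate (279,130 in the wrist view). The tub and cup look unmoved. Now I go back for the tin and measure where it stands.

```bash
python3 -m handwheel '[[0.085,0.03,0.02,0,0,0,0],[0.085,0.05,0.03,0,0,0,0],[0.085,0.055,0.025,0,0,0,0],[0.085,0.055,0.01,0,0,0,0],[0.085,0.055,0,0,0,0,0],[0.085,0.055,-0.01,0,0,0,0],[0.085,0.055,-0.025,0,0,0,0],[0.085,0.05,-0.03,0,0,0,0],[0.085,0.035,-0.035,0,0,0,0],[0.085,0,0,0,0,0,0],[0.085,0,0,0,0,0,0]]'
python3 - <<'E'
from meas import *
im,d,ci=grab('wrist','w10');print(ctrl.get_state()['position']); P=cloud(ci,d)
print(top(ci,P,(.412,.187),.07,.095),top(ci,P,(.419,.26),.105,.13),top(ci,P,(.427,.335),.105,.13))
E
```

```text
time: 32.48
position: [0.4144, 0.1225, 0.2004]
tool_rot: [2.218, 2.222, -0.002]
ft_force: [0.7, -0.6, 0.1]
grip_width: 0.979
grip_force: 0.0
[0.41482456 0.12192642 0.20068452]Traceback (most recent call last):
  File "<stdin>", line 3, in <module>
  File "meas.py", line 8, in top
    q,m=blob(P,c,z0,z1,r); z=np.nanmedian(P[...,2][m>0])
        ~~~~^^^^^^^^^^^^^
  File "meas.py", line 5, in blob
    cs,_=cv2.findContours(m,0,1); c=max(cs,key=cv2.contourArea)
                                    ~~~^^^^^^^^^^^^^^^^^^^^^^^^
ValueError: max() iterable argument is empty
```

```bash
python3 - <<'E'
from meas import *
im,d,ci=load('w10'); P=cloud(ci,d)
for c,a,b in(((.412,.187),.07,.095),((.419,.26),.105,.13),((.427,.335),.105,.13)):
    try: print(top(ci,P,c,a,b))
    except Exception as e: print('none')
E
```

```text
(array([410.7, 182.9,  57.9]), 'z 0.0803 n 3291')
(array([419.2, 258. ,  47. ]), 'z 0.1175 n 3371')
none
```

```bash
python3 -m handwheel '[[0.085,0.032,-0.001,0,0,0,0],[0.085,0.032,-0.0015,0,0,0,0],[0.085,0,0,0.05,0,0,0],[0.085,0,0,0.05,0,0,0],[0.085,0,0,0.035,0,0,0],[0.085,0,0,0.012,0,0,0],[0.085,0,0,0,0,0,0],[0.085,0,0,0,0,0,0]]'
```

```text
time: 33.52
position: [0.414, 0.186, 0.0558]
tool_rot: [2.221, 2.218, 0.003]
ft_force: [1.0, 0.1, -0.5]
grip_width: 0.977
grip_force: 0.0
```

```bash
python3 -m handwheel '[[0.085,0,-0.001,0.003,0,0,0],[0.045,0,0,0,0,0,0],[0.045,0,0,0,0,0,0],[0.045,0,0,0,0,0,0],[0.045,0,0,0,0,0,0]]' 30
python3 -m handwheel '[[0.045,0,0,-0.01,0,0,0],[0.045,0,0,-0.05,0,0,0],[0.045,0,0,-0.05,0,0,0],[0.045,-0.02,0.039,0,0,0,0],[0.045,-0.025,0.05,0,0,0,0],[0.045,-0.022,0.045,0,0,0,0],[0.045,-0.007,0.014,0,0,0,0],[0.045,0,0,0,0,0,0],[0.045,0,0,0,0,0,0]]'
```

```text
time: 34.15
position: [0.4114, 0.186, 0.0512]
tool_rot: [2.221, 2.221, -0.0]
ft_force: [0.2, -0.2, 0.7]
grip_width: 0.653
grip_force: 30.0
time: 35.28
position: [0.5533, 0.1154, 0.1616]
tool_rot: [-2.217, -2.224, 0.003]
ft_force: [0.1, 0.2, -1.8]
grip_width: 0.653
grip_force: 30.0
```

```bash
python3 -m handwheel '[[0.045,-0.003,0.007,0,0,0,0],[0.045,0,0,0.05,0,0,0],[0.045,0,0,0.04,0,0,0],[0.045,0,0,0.013,0,0,0],[0.045,0,0,0,0,0,0],[0.045,0,0,0,0,0,0]]'
```

```text
time: 36.02
position: [0.563, 0.1114, 0.0603]
tool_rot: [2.22, 2.221, 0.001]
ft_force: [0.6, 0.5, -1.4]
grip_width: 0.648
grip_force: 30.0
```

```bash
python3 -m handwheel '[[0.045,0,-0.001,0.006,0,0,0],[0.045,0,0,0.002,0,0,0],[0.045,0,0,0,0,0,0]]';python3 -m handwheel '[[0.045,0,0,0.001,0,0,0],[0.045,0,0,0,0,0,0]]';python3 -m handwheel '[[0.045,0,0,0.001,0,0,0],[0.045,0,0,0,0,0,0]]'
```

```text
time: 36.4
position: [0.5622, 0.1109, 0.0511]
tool_rot: [2.22, 2.221, 0.002]
ft_force: [3.5, 1.1, -1.8]
grip_width: 0.655
grip_force: 30.0
time: 36.65
position: [0.5621, 0.1108, 0.05]
tool_rot: [2.22, 2.221, 0.001]
ft_force: [4.9, 0.5, 0.1]
grip_width: 0.651
grip_force: 30.0
time: 36.9
position: [0.5622, 0.1108, 0.0493]
tool_rot: [2.22, 2.221, 0.001]
ft_force: [4.8, 0.6, 1.3]
grip_width: 0.654
grip_force: 30.0
```

```bash
python3 -m handwheel '[[0.045,0,0,-0.001,0,0,0],[0.045,0,0.001,0,0,0,0],[0.045,0,0,0,0,0,0]]';python3 -m handwheel '[[0.045,0,0.001,0,0,0,0],[0.045,0,0,0,0,0,0]]'
```

```text
time: 37.28
position: [0.5622, 0.1106, 0.0494]
tool_rot: [2.221, 2.222, -0.001]
ft_force: [5.1, 0.6, -2.1]
grip_width: 0.655
grip_force: 30.0
time: 37.52
position: [0.5624, 0.1107, 0.0493]
tool_rot: [-2.22, -2.222, 0.004]
ft_force: [3.6, -0.1, -1.5]
grip_width: 0.651
grip_force: 30.0
```

```bash
python3 -m handwheel '[[0.045,0,0.002,0,0,0,0],[0.045,0,0,0,0,0,0]]';python3 -m handwheel '[[0.045,0,0.001,0,0,0,0],[0.045,0,0,0,0,0,0]]'
```

```text
time: 37.78
position: [0.5628, 0.1108, 0.0493]
tool_rot: [-2.218, -2.221, 0.009]
ft_force: [-3.7, -0.7, 4.8]
grip_width: 0.651
grip_force: 30.0
time: 38.02
position: [0.5637, 0.1109, 0.0493]
tool_rot: [-2.218, -2.221, 0.008]
ft_force: [-3.6, -0.4, 4.4]
grip_width: 0.65
grip_force: 30.0
```

```bash
python3 -m handwheel '[[0.06,0,0,0,0,0,0],[0.07,0,0,0,0,0,0],[0.075,0,0,0,0,0,0],[0.08,0,0,-0.02,0,0,0],[0.085,0,0,-0.05,0,0,0],[0.085,0,0,-0.06,0,0,0],[0.085,0,0,-0.02,0,0,0],[0.085,-0.05,0,0,0,0,0],[0.085,0,0,0,0,0,0],[0.085,0,0,0,0,0,0]]'
python3 - <<'E'
from meas import *
im,d,ci=grab('wrist','w11');print(ctrl.get_state()['position']); P=cloud(ci,d)
print(top(ci,P,(.563,.111),.07,.095))
hsv=cv2.cvtColor(im,cv2.COLOR_BGR2HSV)
# cork vs wood: compare saturations along middle of cork rows
for y in (.023,):
    for x in np.arange(.52,.62,.004):
        K=np.array(ci['intrinsics']);uv,_=cv2.projectPoints(np.array([[x,y,.010]]),cv2.Rodrigues(np.array(ci['R']))[0],np.array(ci['t']),K,np.array(ci['D']));u,v=uv.ravel().round().astype(int)
        print(round(x,3),(u,v),hsv[v,u],end=' ')
E
```

```text
time: 39.28
position: [0.5657, 0.0609, 0.1996]
tool_rot: [-2.221, -2.221, 0.003]
ft_force: [0.7, -0.1, 0.2]
grip_width: 0.977
grip_force: 0.0
[0.56555854 0.06179832 0.19959889]
(array([562.4, 107.5,  57.5]), 'z 0.0783 n 3116')
0.52 (np.int64(240), np.int64(217)) [ 15   4 127] 0.524 (np.int64(243), np.int64(217)) [  0   2 125] 0.528 (np.int64(246), np.int64(217)) [ 10 111  87] 0.532 (np.int64(250), np.int64(217)) [ 10 107  95] 0.536 (np.int64(253), np.int64(217)) [ 15  92 152] 0.54 (np.int64(256), np.int64(217)) [ 15  94 127] 0.544 (np.int64(260), np.int64(217)) [ 15  91 134] 0.548 (np.int64(263), np.int64(217)) [ 15  92 142] 0.552 (np.int64(266), np.int64(217)) [ 15  93 145] 0.556 (np.int64(269), np.int64(217)) [ 15  96 130] 0.56 (np.int64(273), np.int64(217)) [ 16  91 145] 0.564 (np.int64(276), np.int64(217)) [ 14  94 144] 0.568 (np.int64(279), np.int64(217)) [ 15  99 136] 0.572 (np.int64(283), np.int64(217)) [ 16  96 135] 0.576 (np.int64(286), np.int64(217)) [ 15  94 154] 0.58 (np.int64(289), np.int64(217)) [ 15  97 137] 0.584 (np.int64(293), np.int64(217)) [ 16  92 150] 0.588 (np.int64(296), np.int64(217)) [ 15  99 147] 0.592 (np.int64(299), np.int64(217)) [ 14  94 147] 0.596 (np.int64(303), np.int64(217)) [ 13 128 132] 0.6 (np.int64(306), np.int64(217)) [ 13 124 130] 0.604 (np.int64(309), np.int64(217)) [ 13 129 138] 0.608 (np.int64(313), np.int64(217)) [ 12 120 140] 0.612 (np.int64(316), np.int64(217)) [ 12 120 145] 0.616 (np.int64(319), np.int64(217)) [ 12 126 132]
```

```bash
python3 - <<'E'
from meas import *
def corks(f,exp):
    im,d,ci=load(f);hsv=cv2.cvtColor(im,cv2.COLOR_BGR2HSV)
    v,u=np.mgrid[:420,:560];W=plane(ci,np.c_[u.ravel(),v.ravel()],.010).reshape(420,560,3)
    P=cloud(ci,d)
    for e in exp:
        m=(np.hypot(W[...,0]-e[0],W[...,1]-e[1])<.042)&(hsv[...,1]<107)&(hsv[...,1]>50)&(hsv[...,0]>=13)&(hsv[...,0]<20)&(abs(P[...,2]-.01)<.006)
        m=cv2.morphologyEx(cv2.morphologyEx(m.astype(np.uint8),cv2.MORPH_CLOSE,np.ones((7,7))),cv2.MORPH_OPEN,np.ones((7,7)))
        cs=cv2.findContours(m,0,1)[0]
        c=max(cs,key=cv2.contourArea)[:,0]
        w=(plane(ci,c,.010)[:,:2]*1000).astype(np.float32)
        q,r=cv2.minEnclosingCircle(w);print(f,e,np.round(q,1),round(2*r,1),'ell',np.round(cv2.fitEllipse(w)[0],1),np.round(cv2.fitEllipse(w)[1],1),'bbox',w.min(0).round(1),w.max(0).round(1))
T,M,R=(.562,.112),(.564,.023),(.566,-.068)
corks('w5',[M]);corks('w6',[T,M]);corks('w7',[T]);corks('w11',[M])
E
```

```text
w5 (0.564, 0.023) [561.3  21.7] 63.1 ell [562.1  21.8] [58.9 61.5] bbox [534.3  -8.3] [591.4  52. ]
w6 (0.562, 0.112) [557.4 116.4] 71.7 ell [558.9 114.2] [58.3 69.7] bbox [531.9  80.9] [590.2 150.3]
w6 (0.564, 0.023) [561.8  21.9] 62.2 ell [562.4  22.1] [58.7 61. ] bbox [534.4  -7.6] [591.5  52. ]
w7 (0.562, 0.112) [562.5 117.4] 74.0 ell [561.1 116.1] [58.2 72.8] bbox [531.9  81.6] [590.3 153.6]
w11 (0.564, 0.023) [558.8  22.3] 67.3 ell [561.8  22.2] [58.9 62.9] bbox [534.   -8.3] [591.7  52.5]
```

```bash
python3 -m handwheel '[[0.085,0.046,-0.003,0,0,0,0],[0.085,0,0,0.05,0,0,0],[0.085,0,0,0.05,0,0,0],[0.085,0,0,0.035,0,0,0],[0.085,0,0,0.012,0,0,0],[0.085,0,0,0,0,0,0],[0.085,0,0,0,0,0,0]]'
```

```text
time: 40.2
position: [0.5638, 0.1076, 0.0542]
tool_rot: [2.219, 2.222, 0.001]
ft_force: [-0.3, 0.8, 0.5]
grip_width: 0.98
grip_force: 0.0
```

```bash
python3 -m handwheel '[[0.085,0,-0.001,0,0,0,0],[0.045,0,0,0,0,0,0],[0.045,0,0,0,0,0,0],[0.045,0,0,0,0,0,0],[0.045,0,0,0,0,0,0],[0.045,0,0,-0.003,0,0,0],[0.045,0.004,0,0,0,0,0],[0.045,0,0,0,0,0,0],[0.045,0,0,0.002,0,0,0],[0.045,0,0,0,0,0,0]]'
python3 -m handwheel '[[0.045,0,0,0.001,0,0,0],[0.045,0,0,0,0,0,0]]'
```

```text
time: 41.45
position: [0.5621, 0.1111, 0.0535]
tool_rot: [-2.22, -2.222, 0.001]
ft_force: [3.5, 0.3, -1.6]
grip_width: 0.649
grip_force: 30.0
time: 41.7
position: [0.5621, 0.111, 0.0527]
tool_rot: [-2.221, -2.222, 0.001]
ft_force: [4.1, 0.6, -0.1]
grip_width: 0.654
grip_force: 30.0
```

```bash
python3 -m handwheel '[[0.045,0,0.0025,0,0,0,0],[0.045,0,0,0,0,0,0]]'
python3 -m handwheel '[[0.06,0,0,0,0,0,0],[0.07,0,0,0,0,0,0],[0.075,0,0,0,0,0,0],[0.08,0,0,-0.02,0,0,0],[0.085,0,0,-0.05,0,0,0],[0.085,0,0,-0.06,0,0,0],[0.085,0,0,-0.015,0,0,0],[0.085,-0.05,0,0,0,0,0],[0.085,0,0,0,0,0,0],[0.085,0,0,0,0,0,0]]'
python3 - <<'E'
from meas import *
im,d,ci=grab('wrist','w12');print(ctrl.get_state()['position']); P=cloud(ci,d)
print(top(ci,P,(.563,.111),.07,.095))
E
```

```text
time: 41.95
position: [0.5625, 0.111, 0.0526]
tool_rot: [-2.218, -2.221, 0.008]
ft_force: [-3.5, -0.2, 5.3]
grip_width: 0.653
grip_force: 30.0
time: 43.2
position: [0.5641, 0.0609, 0.1975]
tool_rot: [-2.221, -2.221, 0.003]
ft_force: [-0.4, 1.1, 0.6]
grip_width: 0.978
grip_force: 0.0
[0.56403667 0.0617585  0.19755172]
(array([561.3, 111.8,  57.6]), 'z 0.0783 n 3202')
```

```bash
python3 -m handwheel '[[0.085,0.02,-0.015,0,0,0,0],[0.085,0.043,-0.032,0,0,0,0],[0.085,0.043,-0.032,0,0,0,0],[0.085,0.043,-0.032,0,0,0,0],[0.085,0.038,-0.028,0,0,0,0],[0.085,0.01,-0.007,0,0,0,0],[0.085,0,0,0.05,0,0,0],[0.085,0,0,0.035,0,0,0],[0.085,0,0,0.015,0,0,0],[0.085,0,0,0,0,0,0],[0.085,0,0,0,0,0,0]]'
```

```text
time: 44.62
position: [0.419, 0.2584, 0.0989]
tool_rot: [2.22, 2.222, 0.0]
ft_force: [-0.1, 0.2, 0.4]
grip_width: 0.977
grip_force: 0.0
```

```bash
python3 -m handwheel '[[0.085,0,0,0.0085,0,0,0],[0.035,0,0,0,0,0,0],[0.035,0,0,0,0,0,0],[0.035,0,0,0,0,0,0],[0.035,0,0,0,0,0,0],[0.035,0,0,0,0,0,0]]' 25
python3 -m handwheel '[[0.035,0,0,-0.02,0,0,0],[0.035,0,0,-0.05,0,0,0],[0.035,0,0,-0.06,0,0,0],[0.035,-0.024,0.015,0,0,0,0],[0.035,-0.047,0.029,0,0,0,0],[0.035,-0.047,0.029,0,0,0,0],[0.035,-0.047,0.029,0,0,0,0],[0.035,-0.047,0.029,0,0,0,0],[0.035,-0.024,0.014,0,0,0,0],[0.035,0,0,0,0,0,0],[0.035,0,0,0,0,0,0]]'
python3 - <<'E'
from meas import *
im,d,ci=grab('wrist','w13');s=ctrl.get_state()['position'];print(s); P=cloud(ci,d)
print(top(ci,P,(s[0],s[1]),s[2]+.015,s[2]+.04))
E
```

```text
time: 45.38
position: [0.4183, 0.2577, 0.0891]
tool_rot: [-2.221, -2.222, 0.002]
ft_force: [-0.7, 0.2, -0.2]
grip_width: 0.501
grip_force: 25.0
time: 46.75
position: [0.5628, 0.0242, 0.2197]
tool_rot: [-2.217, -2.224, 0.002]
ft_force: [-0.4, 0.2, -0.9]
grip_width: 0.503
grip_force: 25.0
[0.56273952 0.02442927 0.21967108]
(array([562. ,  28.7,  74.4]), 'z 0.2483 n 5481')
```

```bash
python3 -m handwheel '[[0.035,-0.003,0.001,0.03,0,0,0],[0.035,0,0,0.05,0,0,0],[0.035,0,0,0.034,0,0,0],[0.035,0,0,0.01,0,0,0],[0.035,0,0,0,0,0,0],[0.035,0,0,0,0,0,0]]'
python3 -m handwheel '[[0.035,0,0,0.005,0,0,0],[0.035,0,0,0.0015,0,0,0],[0.035,0,0,0,0,0,0]]'
python3 -m handwheel '[[0.035,0,0,0.001,0,0,0],[0.035,0,0,0,0,0,0]]'
```

```text
time: 47.55
position: [0.5655, 0.0194, 0.0969]
tool_rot: [2.219, 2.222, 0.0]
ft_force: [-0.1, 0.2, -1.8]
grip_width: 0.506
grip_force: 25.0
time: 47.92
position: [0.5643, 0.0187, 0.0885]
tool_rot: [-2.221, -2.222, 0.003]
ft_force: [-0.5, 0.5, -1.2]
grip_width: 0.501
grip_force: 25.0
time: 48.18
position: [0.5643, 0.0188, 0.0875]
tool_rot: [-2.22, -2.222, 0.003]
ft_force: [0.3, 0.3, -1.1]
grip_width: 0.505
grip_force: 25.0
```

```bash
python3 -m handwheel '[[0.035,0.003,0,-0.001,0,0,0],[0.035,0,0,0.001,0,0,0],[0.035,0,0,0,0,0,0]]'
python3 -m handwheel '[[0.035,0,0,0.001,0,0,0],[0.035,0,0,0,0,0,0]]'
python3 -m handwheel '[[0.035,0,0,0.0005,0,0,0],[0.035,0,0,0,0,0,0]]'
```

```text
time: 48.55
position: [0.5642, 0.0218, 0.0875]
tool_rot: [-2.22, -2.222, 0.003]
ft_force: [-0.1, -0.1, -0.9]
grip_width: 0.501
grip_force: 25.0
time: 48.8
position: [0.5645, 0.0219, 0.087]
tool_rot: [-2.221, -2.222, 0.003]
ft_force: [-0.4, 0.5, 2.5]
grip_width: 0.503
grip_force: 24.9
time: 49.05
position: [0.5646, 0.0219, 0.087]
tool_rot: [2.221, 2.222, -0.002]
ft_force: [-2.1, -0.1, 8.1]
grip_width: 0.502
grip_force: 24.9
```

Contact made; release, back off and measure the jar.

```bash
python3 -m handwheel '[[0.035,0,0,-0.0007,0,0,0],[0.055,0,0,0,0,0,0],[0.065,0,0,0,0,0,0],[0.07,0,0,0,0,0,0],[0.08,0,0,-0.02,0,0,0],[0.085,0,0,-0.05,0,0,0],[0.085,0,0,-0.06,0,0,0],[0.085,-0.055,0,0,0,0,0],[0.085,0,0,0,0,0,0],[0.085,0,0,0,0,0,0]]'
python3 - <<'E'
from meas import *
im,d,ci=grab('wrist','w14');print(ctrl.get_state()['position']); P=cloud(ci,d)
print(top(ci,P,(.563,.022),.105,.13),top(ci,P,(.563,.111),.07,.095))
E
```

```text
time: 50.3
position: [0.5646, -0.033, 0.2176]
tool_rot: [-2.221, -2.221, 0.002]
ft_force: [0.1, 0.5, 0.7]
grip_width: 0.978
grip_force: 0.0
[ 0.56447554 -0.03209099  0.21738155]
(array([564.9,  23.5,  44.2]), 'z 0.1157 n 2147') (array([561.5, 113. ,  60.1]), 'z 0.0781 n 3743')
```

```bash
python3 -m handwheel '[[0.085,0.0275,-0.01,0,0,0,0],[0.085,0.05,-0.019,0,0,0,0],[0.085,0.05,-0.019,0,0,0,0],[0.085,0.05,-0.019,0,0,0,0],[0.085,0.05,-0.019,0,0,0,0],[0.085,0.05,-0.019,0,0,0,0],[0.085,0.05,-0.019,0,0,0,0],[0.085,0.03,-0.01,0,0,0,0],[0.085,0.01,-0.003,0,0,0,0],[0.085,0,0,0,0,0,0],[0.085,0,0,0,0,0,0]]'
python3 - <<'E'
from meas import *
im,d,ci=grab('wrist','w15');print(ctrl.get_state()['position'])
E
```

```text
time: 51.72
position: [0.4279, 0.3329, 0.2164]
tool_rot: [2.223, 2.22, -0.004]
ft_force: [0.5, 0.1, -0.7]
grip_width: 0.978
grip_force: 0.0
[0.4281455  0.33272454 0.21646256]
```

```bash
python3 -m handwheel '[[0.085,0.003,0,0,0,0,0],[0.085,0,0,0.05,0,0,0],[0.085,0,0,0.04,0,0,0],[0.085,0,0,0.02,0,0,0],[0.085,0,0,0.008,0,0,0],[0.085,0,0,0,0,0,0],[0.085,0,0,0,0,0,0]]'
```

```text
time: 52.65
position: [0.4279, 0.3379, 0.1]
tool_rot: [2.221, 2.222, 0.001]
ft_force: [0.8, 0.3, 0.6]
grip_width: 0.978
grip_force: 0.0
```

```bash
python3 -m handwheel '[[0.085,-0.002,0,0.003,0,0,0],[0.045,0,0,0,0,0,0],[0.045,0,0,0,0,0,0],[0.045,0,0,0,0,0,0],[0.045,0,0,0,0,0,0],[0.045,0,0,-0.02,0,0,0],[0.045,0,0,-0.04,0,0,0],[0.045,0,0,-0.05,0,0,0],[0.045,0,0,-0.04,0,0,0],[0.045,0,0,0,0,0,0]]' 25
python3 -m handwheel '[[0.045,-0.03,0.01,0,0,0,0],[0.045,-0.05,0.017,0,0,0,0],[0.045,-0.05,0.017,0,0,0,0],[0.045,-0.05,0.017,0,0,0,0],[0.045,-0.05,0.017,0,0,0,0],[0.045,-0.05,0.017,0,0,0,0],[0.045,-0.05,0.017,0,0,0,0],[0.045,-0.05,0.017,0,0,0,0],[0.045,-0.024,0.009,0,0,0,0],[0.045,0,0,0,0,0,0],[0.045,0,0,0,0,0,0]]'
```

```text
time: 53.9
position: [0.4284, 0.3373, 0.2499]
tool_rot: [2.219, 2.222, 0.007]
ft_force: [0.4, 0.3, -1.2]
grip_width: 0.628
grip_force: 25.0
time: 55.28
position: [0.5651, -0.066, 0.2458]
tool_rot: [-2.216, -2.224, 0.002]
ft_force: [-0.8, 0.2, -0.9]
grip_width: 0.633
grip_force: 25.0
```

```bash
python3 -m handwheel '[[0.045,0,0,0.05,0,0,0],[0.045,0,0,0.05,0,0,0],[0.045,0,0,0.03,0,0,0],[0.045,0,0,0.011,0,0,0],[0.045,0,0,0,0,0,0],[0.045,0,0,0,0,0,0]]'
```

```text
time: 56.02
position: [0.5665, -0.0682, 0.1065]
tool_rot: [2.219, 2.222, -0.001]
ft_force: [-0.0, -0.4, -0.8]
grip_width: 0.631
grip_force: 25.0
```

```bash
python3 -m handwheel '[[0.045,0,-0.001,0.006,0,0,0],[0.045,0,0,0.003,0,0,0],[0.045,0,0,0,0,0,0]]'
python3 -m handwheel '[[0.045,0,0,0.001,0,0,0],[0.045,0,0,0,0,0,0]]'
python3 -m handwheel '[[0.045,0,0,0.001,0,0,0],[0.045,0,0,0,0,0,0]]'
```

```text
time: 56.4
position: [0.5642, -0.0689, 0.0956]
tool_rot: [-2.22, -2.221, 0.003]
ft_force: [-0.1, 0.4, -0.8]
grip_width: 0.629
grip_force: 25.0
time: 56.65
position: [0.5644, -0.0687, 0.0948]
tool_rot: [-2.22, -2.222, 0.003]
ft_force: [-0.3, -0.5, -0.7]
grip_width: 0.633
grip_force: 25.0
time: 56.9
position: [0.5644, -0.0687, 0.0938]
tool_rot: [-2.22, -2.222, 0.003]
ft_force: [-0.4, 0.5, -0.1]
grip_width: 0.633
grip_force: 25.0
```

```bash
python3 -m handwheel '[[0.045,0,0.001,0.0005,0,0,0],[0.045,0,0,0,0,0,0]]'
python3 -m handwheel '[[0.045,0,0,0.0007,0,0,0],[0.045,0,0,0,0,0,0]]'
```

```text
time: 57.15
position: [0.565, -0.0687, 0.0936]
tool_rot: [-2.22, -2.221, 0.004]
ft_force: [-2.0, -0.7, 2.9]
grip_width: 0.631
grip_force: 24.9
time: 57.4
position: [0.5652, -0.0687, 0.0935]
tool_rot: [-2.22, -2.222, 0.004]
ft_force: [-3.3, -0.2, 7.9]
grip_width: 0.632
grip_force: 24.9
```

```bash
python3 -m handwheel '[[0.045,0,0,-0.0008,0,0,0],[0.065,0,0,0,0,0,0],[0.07,0,0,0,0,0,0],[0.08,0,0,0,0,0,0],[0.085,0,0,-0.02,0,0,0],[0.085,0,0,-0.05,0,0,0],[0.085,0,0,-0.06,0,0,0],[0.085,0,0,-0.05,0,0,0],[0.085,-0.06,0,0,0,0,0],[0.085,0,0,0,0,0,0],[0.085,0,0,0,0,0,0]]'
python3 - <<'E'
from meas import *
im,d,ci=grab('wrist','w16');print(ctrl.get_state()['position']); P=cloud(ci,d)
for c,a,b in (((.565,-.068),.107,.13),((.563,.022),.105,.13),((.563,.111),.07,.095)): print(top(ci,P,c,a,b))
grab('side','side16');grab('scene','scene16')
cv2.imwrite('pics/m16.png',np.vstack([im[:280],np.hstack([load('scene16')[0][140:340,120:400],load('side16')[0][110:310,150:430]])]))
E
```

```text
time: 58.78
position: [0.5657, -0.1285, 0.2743]
tool_rot: [-2.221, -2.221, 0.001]
ft_force: [-0.2, 0.6, -0.1]
grip_width: 0.977
grip_force: 0.0
[ 0.565721   -0.12753006  0.27414378]
(array([566.6, -68.6,  55.2]), 'z 0.1172 n 2382')
(array([564.9,  21.3,  46.3]), 'z 0.1155 n 1962')Traceback (most recent call last):
  File "<stdin>", line 3, in <module>
  File "meas.py", line 8, in top
    q,m=blob(P,c,z0,z1,r); z=np.nanmedian(P[...,2][m>0])
        ~~~~^^^^^^^^^^^^^
  File "meas.py", line 5, in blob
    cs,_=cv2.findContours(m,0,1); c=max(cs,key=cv2.contourArea)
                                    ~~~^^^^^^^^^^^^^^^^^^^^^^^^
ValueError: max() iterable argument is empty
```

```bash
python3 - <<'E'
from meas import *
im=load('w16')[0]
grab('side','side16');grab('scene','scene16')
cv2.imwrite('pics/m16b.png',np.vstack([im[:280],np.hstack([load('scene16')[0][140:340,120:400],load('side16')[0][110:310,150:430]])]))
E
```

```text
(no output)
```

View pics/m16b.png

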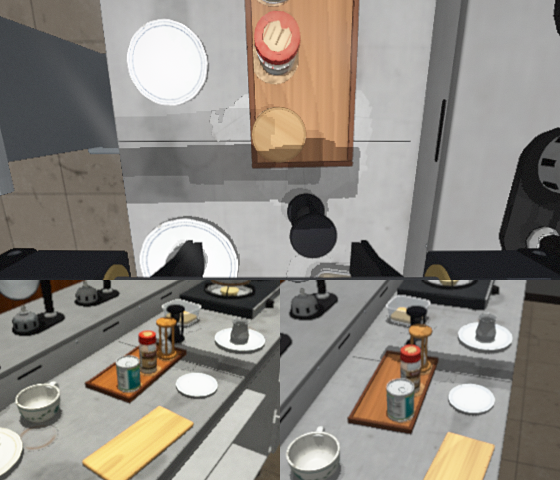

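The tin, jar and timer are upright on their corks, and the creamer is on the plate. The cup and tub are in place, the board is empty and the robot is clear of everything. Handing in.

```bash
python3 -c "
from bench import ctrl
print(ctrl.close_job())"
```

```text
the job is handed in; nothing more can be done
None
```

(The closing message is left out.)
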